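# Prop the bench magnifier on its leg and hold it upright

### The job

Lift the brass ring up off the wooden post of the magnifier stand and set it down in the blue tray (carry it down to the tray's floor, do not drop it, then let go). Then flip the magnifier's side leg down, past its springy mid point, until it stays fully down. Last, swing the magnifier frame upright until the leg's foot meets the base plate, and finish while still holding the frame upright with the fingers, because it tips back towards the robot when let go; leave the other things on the bench alone.

Things in the scene. Friction and masses are not known exactly. Their poses are not given: they have to be found in the camera images.
- stand: White base plate of the magnifier, 210 x 250 mm, 12 mm thick, fixed to the bench; place and yaw vary. Origin on the bench under the frame's hinge line; x points away from the robot (give or take the yaw), to the side where the leg comes down; y runs along the hinge line; z up. It reaches from x = -90 to 120 mm and y = -135 to 115 mm.
- frame (a joint): Tipping angle of the grey magnifier frame about the hinge line, rad: 0 upright, -0.5 leaning on its stop towards the robot (base -x), where it starts. Spring and weight always tip it back there: about 2 N at the rail lift it, 1.5 N hold it upright; no catch. With the leg down its foot meets the base plate at 0 and stops it; with the leg up it could go on to 0.3.
- frame_hinge (a point): Middle of the frame's hinge line, 20 mm above the bench, over the base's origin. The frame has two 12 mm square posts at y = +-80 mm, a crossbar 90 mm and a lens (98 mm wide) centred 147 mm above this line, and a green rail at the top.
- rail_mid (a point): Middle of the green top rail of the frame: a bar 14 mm in diameter, 190 mm long along the base's y axis, 210 mm from the hinge line (230 mm above the bench when upright). The lens begins 14 mm below its centre line. Pinch it from above, or push it from the robot's side.
- leg (a joint): Angle q of the side leg on the frame, rad: 0 stowed level along the frame (towards base +y), growing as its end goes down, stop at 1.72 = fully down. An over-centre spring drives it to 0 from below 0.8 and to 1.72 from above; about 3 N down on the red pad flip it. The swing is splayed: direction of the leg in the upright frame is cos q along y plus sin q along (0.343, 0, -0.939).
- leg_hinge (a point): Hinge of the leg on the frame: 28 mm to the +x side of the frame's plane, y = -70 mm, 90 mm from the frame's hinge line; moves as the frame tips. The leg is a steel rod 12 mm in diameter, 98 mm long from here, with a black foot at its end.
- leg_pad (a point): Centre of the red thumb pad on the leg, 78 mm from the leg's hinge: 26 mm across, 30 mm along the leg, 8 mm thick. Stowed, it lies nearly level, 30 mm out from the frame, free from straight above.
- ring: Brass ring, outer diameter 60 mm, hole 30 mm, 14 mm high, about 0.2 kg. Origin at the centre of its underside, z along its axis. It starts flat on the post's collar, 45 mm above the bench, in the way of the leg.
- post_top (a point): Top of the wooden tapered post on the base, 81 mm above the bench; 12 mm in diameter at the top, 22 mm at the collar on which the ring lies, 36 mm below the top. Fixed.
- tray: Blue open tray, 160 x 160 mm outside, walls 5 mm thick and 20 mm high, floor 5 mm thick, fixed to the bench. Origin on the bench under its centre. It may be on the left or on the right.
- board: Terracotta soldering board, 150 x 150 mm, up to 30 mm high, fixed on the other side from the tray. Not used.
- brush: Loose bench brush, 150 x 42 x 38 mm. Leave alone.
- saw: Loose piercing saw with wooden handle, some 245 mm long, lying at the far edge. Leave alone.
- cup0: Small square aluminium cup, 35 mm. Leave alone.
- cup1: Small square aluminium cup, 35 mm. Leave alone.
- flux: Amber jar, 44 mm in diameter, 75 mm high. Leave alone.
- dish: White dish, 90 mm in diameter, 18 mm high. Leave alone.

How it is judged:
By the outcome, as a careful person would: the job done as asked, in the order asked, and still so for the second after the job is handed in, while the arm keeps its last pose, push and grip.
It also fails if it takes over 64 s, if anything falls off the work surface, if the arm or the gripper's body presses on something with over 40 N, if the wrist force passes 120 N, or if a joint passes its speed limit or range.

### The arm

A 6-joint arm with a two-finger parallel gripper is mounted at the origin on the work surface. World frame = base frame: x ahead of the robot, y to its left, z up, the work surface at z = 0. Lengths are in mm, angles in rad, forces in N, time in s.
With the tool pointing down it reaches from about 250 to 775 mm from the base axis. Payload 4 kg.
Tool frame: the origin (TCP) lies at the very end of the fingers, on their centre line; the grasp point (between the pads) lies 19 mm behind it (arm.grip_depth is the distance from the TCP to the grasp point, in mm); z points along the fingers, y is the direction in which the jaws open and shut (so a half turn about z gives the same grasp; the last joint's range is limited). The gripper opens to 85 mm and grips with 20 to 120 N. Pads are 22 mm wide; open, the fingers measure 114 mm over their backs; the gripper's body (76 mm by 85 mm) begins 54 mm behind the grasp point. The pads swing forward as they close: fully open they stand 13 mm farther back than shut.
Start: joints at [-1.249, 0.087, 1.371, -0, 1.684, -0.103], TCP at [226.675, -501.135, 231.341] pointing down, gripper open.
Joint ranges: [-3.1, 3.1], [-0.76, 2.03], [0.27, 2.55], [-1.08, 4.22], [0.17, 2.65], [-2.57, 2.57]. Speed limits (rad/s): [2.79, 2.79, 3.14, 3.14, 3.14, 3.14].

### API

Orientations are given as a rotation vector (axis times angle).
In Python, from cell import arm, capture, calibration, workorder gives the robot as it stands.
- The arm moves only by the tool drive_tool, never from a script. Its argument "deltas" is text: rows parted by semicolons, each of 7 numbers parted by spaces: the shift along the tool's x, y, z in cm, then the turn, a rotation vector about the tool's x, y, z in degrees, then the closure, from 0 (fully open) to 1 (shut). A call has 1 to 20 rows; each row shifts and turns the commanded pose from where the row before left it, along the tool's axes as they then stand; what a row does not reach is not made up. A row lasts 1/12 s, in which the tool goes at most 41.7 mm and 7.16 degrees, less where a joint would pass 70% of its speed; a pose out of reach is approached as far as the arm can. A call is refused whole if a number of a shift passes 4.17 or a number of a turn 7.16, either way. A call with a gripper value outside its range is refused whole. The fingers move at their own pace and stop on an object; the grip force is fixed at half the most. Time passes only in rows, so rows that do not move let the fingers close. It gives the time, the measured TCP pose, the force and the opening at its end, in the units of the state.
- arm.sense(): the state, without advancing time (a new reading comes with each control period).
- capture(name): name is "side" or "top" or "wrist"; returns the picture (384x512x3 uint8, red, green, blue); there is no depth.
- calibration(name): a dict with "camera_matrix" (3x3 intrinsics, pixels), "extrinsics" (4x4, takes a point from camera to world coordinates). Camera axes: x right, y up, looking along -z (the intrinsics and any distortion apply to the point x, -y, -z); pixel columns grow to the right and rows downward; lengths in mm; the calibration is good to about 2 mm. The wrist camera is an equidistant fisheye: a pixel r from the principal point sees the ray r / f radians off the axis. A picture is of the moment at which its call begins: read the wrist's pose just before it. calibration takes no time and is no camera call; for the wrist camera it gives the pose at the moment of the call.
- workorder.finish_job(): hands the job in, once; it reports no verdict.
The state is a dict: "time": time; "q": joint angles; "qd": joint speeds; "effort": joint torques, N m; "tool_pos": TCP position; "ee_rot": TCP orientation; "contact_force": force on the tool from outside, world axes, zero at the start; "torque": the same for the moment, N m; "width": finger opening in mm.
Only numpy, scipy, OpenCV 4.12 (cv2) and the standard library are available. Lean on these libraries where they do the work, as an engineer would, in place of code of your own. Each camera call takes 0.05 s, during which the arm holds its last target. There are 200 camera calls.

## Working session

There is one attempt and no reset: what is moved stays moved. The work goes in short steps, Python scripts to look and compute and a tool call to move; the robot and the scene stay as the last step left them, time stands still between calls to the robot, and variables do not carry over. Pictures are saved under pics/ and viewed, about 8 in all and at most 12, crops included, and the job is handed in when it is done.

Besides the shell and the picture viewer there is one more tool, called after ">>>" by a JSON object that holds its "name" and its "arguments". drive_tool: Moves the arm, as the interface text tells. Its arguments: {"type":"object","properties":{"deltas":{"type":"string"}},"required":["deltas"]}

```bash
mkdir -p pics; cat > h.py <<'E'
import numpy as np, cv2
from cell import arm,capture,calibration,workorder
from scipy.spatial.transform import Rotation as R
def ray(c,u,v):
    K=np.array(c['camera_matrix']);E=np.array(c['extrinsics'])
    d=np.array([(u-K[0,2])/K[0,0],-(v-K[1,2])/K[1,1],-1]);d=E[:3,:3]@d
    return E[:3,3],d/np.linalg.norm(d)
def atz(c,u,v,z):
    o,d=ray(c,u,v);return o+d*(z-o[2])/d[2]
def proj(c,p):
    K=np.array(c['camera_matrix']);E=np.array(c['extrinsics'])
    q=E[:3,:3].T@(np.array(p)-E[:3,3]);return K[0,0]*q[0]/-q[2]+K[0,2],K[1,1]*-q[1]/-q[2]+K[1,2]
def save(name,f,crop=None,s=1):
    im=capture(name)[:,:,::-1]
    if crop: im=im[crop[1]:crop[3],crop[0]:crop[2]]
    cv2.imwrite('pics/'+f,cv2.resize(im,None,fx=s,fy=s,interpolation=cv2.INTER_CUBIC))
E
python3 - <<'E'
from h import *
for n in('top','side'):
    save(n,n+'0.png',s=1.5);c=calibration(n);print(n,c)
print(arm.sense())
E
```

```text
top {'camera_matrix': array([[349.57630561,   0.        , 250.07166777],
       [  0.        , 349.57630561, 191.69377738],
       [  0.        ,   0.        ,   1.        ]]), 'extrinsics': array([[-2.25493640e-02,  9.81767608e-01, -1.88742923e-01,
         3.98315134e+02],
       [-9.98881635e-01, -2.99723557e-02, -3.65668933e-02,
        -1.38693191e+01],
       [-4.15572614e-02,  1.87707279e-01,  9.81345490e-01,
         1.07011116e+03],
       [ 0.00000000e+00,  0.00000000e+00,  0.00000000e+00,
         1.00000000e+00]])}
side {'camera_matrix': array([[379.27991171,   0.        , 257.36990036],
       [  0.        , 379.27991171, 191.65810138],
       [  0.        ,   0.        ,   1.        ]]), 'extrinsics': array([[-8.53217451e-01,  2.90502864e-01, -4.33160556e-01,
         1.09059989e+02],
       [-5.21285696e-01, -4.48287765e-01,  7.26153774e-01,
         8.14560857e+02],
       [ 1.67691734e-02,  8.45367474e-01,  5.33921931e-01,
         7.49478347e+02],
       [ 0.00000000e+00,  0.00000000e+00,  0.00000000e+00,
         1.00000000e+00]])}
{'time': 0.1, 'q': array([-1.24910183e+00,  8.78892891e-02,  1.37212076e+00, -3.77194399e-06,
        1.68357831e+00, -1.03090164e-01]), 'qd': array([ 1.45480757e-04, -3.13652563e-03, -3.64276763e-03, -5.42656329e-05,
        1.46939264e-04, -1.35595296e-03]), 'effort': array([ 2.32060847e-03, -3.53017652e+01, -3.14217067e+01, -1.09437663e-04,
        7.99746893e-03, -1.38200939e-06]), 'tool_pos': array([ 226.52666769, -500.69584569,  230.24273575]), 'ee_rot': array([-3.06906052e+00, -6.61826072e-01,  3.47596826e-04]), 'contact_force': array([ 0.08879398, -0.11044348,  0.18739634]), 'torque': array([-0.04754449,  0.01003342,  0.02410049]), 'width': 85.25918471839093}
```

View pics/top0.png

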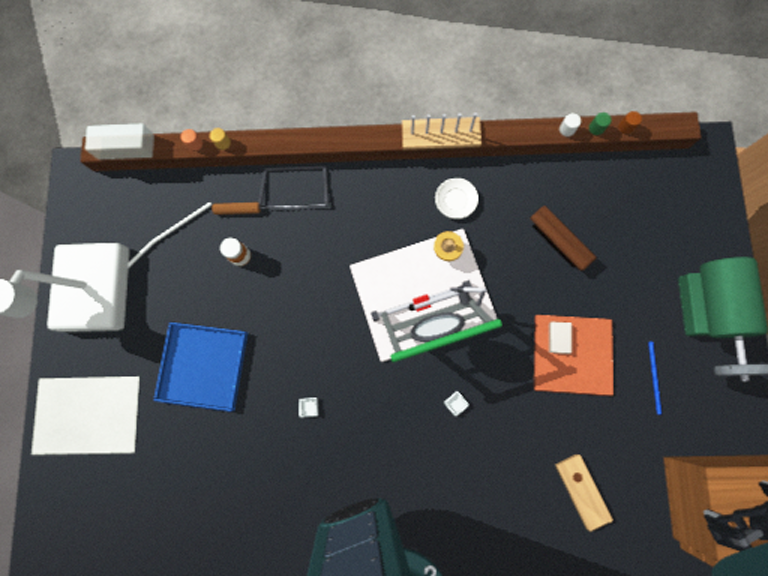

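View pics/side0.png

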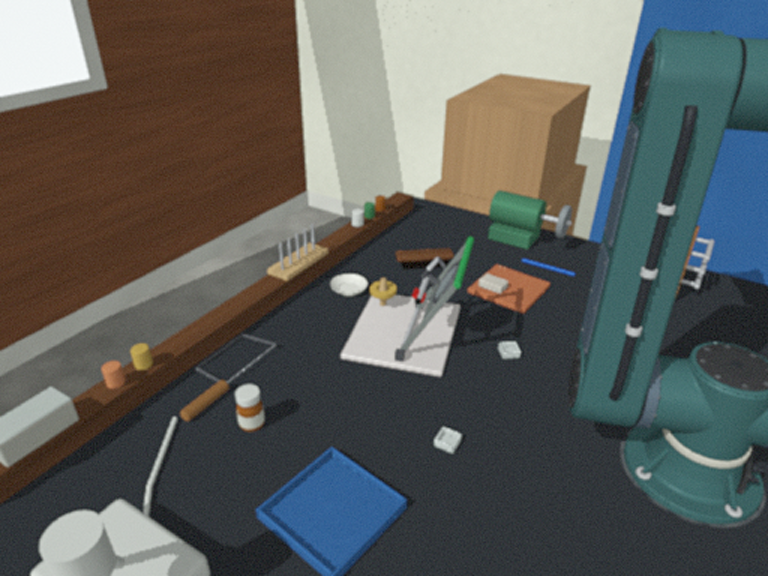

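```bash
python3 - <<'E'
from h import *
c=calibration('top')
P=lambda u,v,z:atz(c,u/1.5,v/1.5,z).round(1)
A=P(350,265,12);B=P(464,231,12);C=P(382,360,12)
print('corners',A,B,C,np.linalg.norm(A-B),np.linalg.norm(A-C))
yaw=np.arctan2(*(A-B)[:2][::-1])-np.pi/2
ya2=np.arctan2(*(A-C)[:2][::-1]);print('yaw',yaw,ya2)
Rz=R.from_euler('z',yaw).as_matrix()
for n,q,l in(('A',A,(120,115,12)),('B',B,(120,-135,12)),('C',C,(-90,115,12))):print(n,(q-Rz@np.array(l)).round(1))
rz=20+210*np.cos(.5)
r1=P(393,355,rz);r2=P(500,323,rz);print('rail',r1,r2,np.linalg.norm(r1-r2),np.arctan2(*(r1-r2)[:2][::-1])-np.pi/2)
print('origin from rail',(r1+r2)/2-Rz@np.array([-210*np.sin(.5),0,0]))
print('ring',P(448,247,59),'posttop',P(449,243,81))
print('tray',[P(*q,20) for q in((170,323),(246,332),(234,411),(155,402))])
s=calibration('side');S=lambda u,v,z:atz(s,u/1.5,v/1.5,z).round(1)
print('side ring',S(383,289,59),'tray',[S(*q,20) for q in((333,450),(258,514),(333,572),(406,503))])
save('top','c0.png',(220,135,350,250),6)
E
```

```text
corners [651.1  76.7  12. ] [ 716.1 -162.5   12. ] [453.7  15.1  12. ] 247.8742423084738 206.7881041065951
yaw 0.26533208620898496 0.30248099117560634
A [565.5 -65.7   0. ]
B [564.9 -63.7   0. ]
C [570.7 -72.3   0. ]
rail [451.3  -8.4 204.3] [ 499.2 -185.8  204.3] 183.75301358073014 0.2637223423615791
origin from rail [572.40613624 -70.69887602 204.3       ]
ring [ 670.2 -122.6   59. ] posttop [ 672.2 -122.6   81. ]
tray [array([539.2, 447.2,  20. ]), array([516.5, 289.4,  20. ]), array([360.7, 309.6,  20. ]), array([381.5, 469.3,  20. ])]
side ring [ 671.7 -115.3   59. ] tray [array([512.5, 298.7,  20. ]), array([534.2, 455.5,  20. ]), array([388.8, 469.4,  20. ]), array([359.6, 323.5,  20. ])]
```

View pics/c0.png

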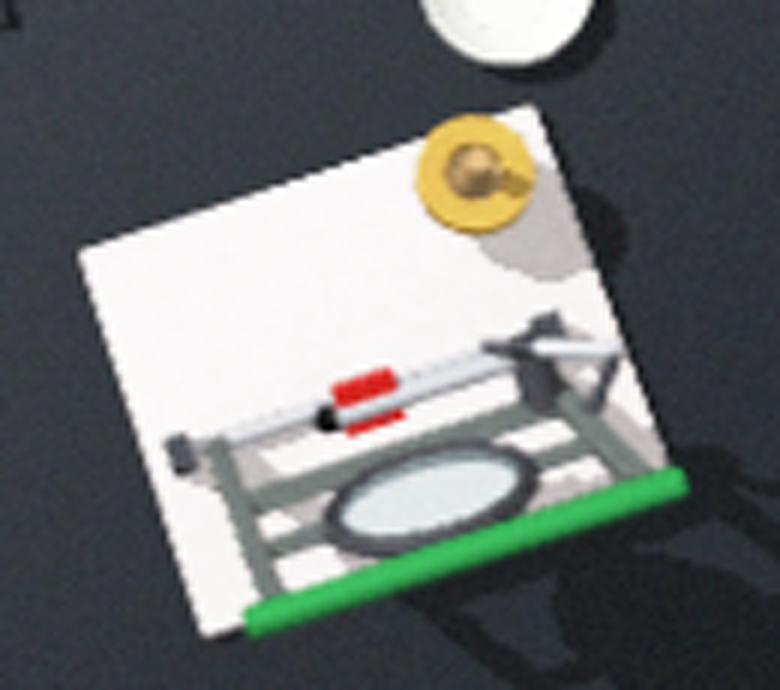

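```bash
cat >> h.py <<'E'
def plan(p,jaw=None,Rt=None):
    "shift cm in tool axes after the turn; turn rotvec deg"
    s=arm.sense();R0=R.from_rotvec(s['ee_rot'])
    if Rt is None:
        if jaw is None: jaw=np.arctan2(*R0.as_matrix()[:2,1][::-1])
        cand=[]
        for k in(0,np.pi):
            y=np.array([np.cos(jaw+k),np.sin(jaw+k),0]);z=np.array([0,0,-1.]);cand.append(R.from_matrix(np.c_[np.cross(y,z),y,z]))
        Rt=min(cand,key=lambda r:(R0.inv()*r).magnitude())
    t=(R0.inv()*Rt).as_rotvec(degrees=True)
    d=(np.array(p)-s['tool_pos'])/10
    print('turn',t.round(1),'shift before turn',R0.inv().apply(d).round(2),'after',Rt.inv().apply(d).round(2),'rows',np.linalg.norm(d)/4.1,np.linalg.norm(t)/7)
O=np.array([567.,-67,0]);YAW=.27
def W(l): return O+R.from_euler('z',YAW).apply(l)
E
python3 - <<'E'
from h import *
print(arm.sense()['tool_pos'],arm.sense()['q'][5])
plan((671,-120,160),YAW+np.pi/2)
E
```

```text
[ 226.55582479 -500.75397825  230.38300208] -0.10310489434759744
turn [-0.1 -0.   8.9] shift before turn [ 56.19 -16.36   7.08] after [ 52.99 -24.84   7.04] rows 14.376967497121736 1.2672764517960584
```

>>> {"name": "drive_tool", "arguments": {"deltas": "0 0 0 0 0 4.45 0; 0 0 0 0 0 4.45 0; 3.31 -1.55 0 0 0 0 0; 3.31 -1.55 0 0 0 0 0; 3.31 -1.55 0 0 0 0 0; 3.31 -1.55 0 0 0 0 0; 3.31 -1.55 0 0 0 0 0; 3.31 -1.55 0 0 0 0 0; 3.31 -1.55 0 0 0 0 0; 3.31 -1.55 0 0 0 0 0; 3.31 -1.55 0 0 0 0 0; 3.31 -1.55 0 0 0 0 0; 3.31 -1.55 0 0 0 0 0; 3.31 -1.55 0 0 0 0 0; 3.31 -1.55 0 0 0 0 0; 3.31 -1.55 0 0 0 0 0; 3.31 -1.55 0 0 0 0 0; 3.31 -1.55 0 0 0 0 0; 0 0 3.5 0 0 0 0; 0 0 3.5 0 0 0 0"}}

```text
time: 1.82
tool_pos: [674.5, -119.3, 163.2]
ee_rot: [3.11, 0.427, 0.011]
contact_force: [0.2, -0.7, -1.2]
width: 85.3
```

```bash
python3 - <<'E'
from h import *
c=calibration('wrist');print(c, arm.sense()['tool_pos'])
save('wrist','w0.png',s=1.5)
plan((671,-120,100),YAW+np.pi/2)
E
```

```text
{'camera_matrix': array([[297.31863964,   0.        , 253.23387662],
       [  0.        , 297.31863964, 192.19559272],
       [  0.        ,   0.        ,   1.        ]]), 'extrinsics': array([[ 2.70067343e-01,  9.30574397e-01,  2.47173869e-01,
         7.37455800e+02],
       [-9.62830828e-01,  2.59808855e-01,  7.38658005e-02,
        -1.00698166e+02],
       [ 4.51966300e-03, -2.57935361e-01,  9.66151604e-01,
         3.07017542e+02],
       [ 0.00000000e+00,  0.00000000e+00,  0.00000000e+00,
         1.00000000e+00]])} [ 674.49758688 -119.31691422  163.16420308]
turn [-0.4  0.8  0.1] shift before turn [0.34 0.25 4.99] after [0.27 0.22 5.  ] rows 1.2214915132534296 0.12449615093402701
```

View pics/w0.png

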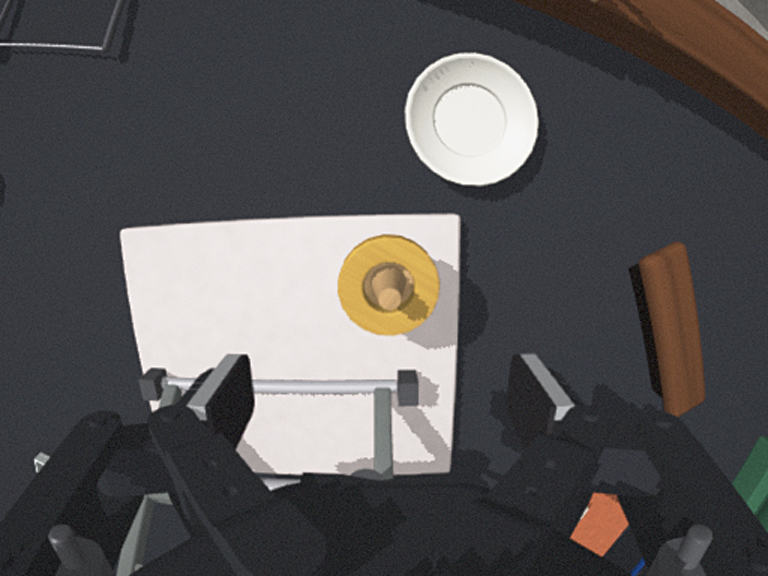

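```bash
cat >> h.py <<'E'
def fat(c,u,v,z):
    K=np.array(c['camera_matrix']);E=np.array(c['extrinsics'])
    a,b=(u-K[0,2])/K[0,0],-(v-K[1,2])/K[1,1];r=np.hypot(a,b)
    d=E[:3,:3]@np.array([a/r*np.sin(r),b/r*np.sin(r),-np.cos(r)]);o=E[:3,3]
    return o+d*(z-o[2])/d[2]
E
python3 - <<'E'
from h import *
c=calibration('wrist');F=lambda u,v,z:fat(c,u/1.5,v/1.5,z).round(1)
print('ring',F(388.5,285,59),'diam',F(338,285,59)-F(440,285,59),'top',F(390,299,81))
A=F(122,230,12);B=F(460,215,12);print(A,B,np.linalg.norm(A-B),np.arctan2(*(A-B)[:2][::-1])-np.pi/2)
print('hinge ends',F(153,383,20),F(408,387,20))
E
```

```text
ring [ 671.8 -121.5   59. ] diam [-15.1  53.6   0. ] top [ 670.9 -122.3   81. ]
[647.5  68.7  12. ] [ 716.1 -156.9   12. ] 235.79932145788717 0.29519388001344327
hinge ends [538.4  26.4  20. ] [ 594.6 -158.1   20. ]
```

```bash
python3 - <<'E'
from h import *
plan((671,-122,43),YAW+np.pi/2)
E
```

```text
turn [-0.4  0.8  0.1] shift before turn [ 0.36  0.49 10.69] after [ 0.22  0.41 10.7 ] rows 2.611231124738716 0.12449615093402701
```

>>> {"name": "drive_tool", "arguments": {"deltas": "0.22 0.41 0 -0.4 0.8 0 0; 0 0 3 0 0 0 0; 0 0 3 0 0 0 0; 0 0 1 0 0 0 0; 0 0 0 0 0 0 0; 0 0 0 0 0 0 0"}}

```text
time: 2.37
tool_pos: [676.0, -125.4, 93.1]
ee_rot: [3.107, 0.42, 0.026]
contact_force: [1.0, 0.3, 1.4]
width: 85.3
```

```bash
python3 - <<'E'
from h import *
plan((671,-122,43),YAW+np.pi/2)
print(arm.sense()['tool_pos'],arm.sense()['contact_force'])
save('wrist','w1.png',s=1)
E
```

```text
turn [ 0.5 -0.9 -0.1] shift before turn [-0.47 -0.5   5.  ] after [-0.39 -0.46  5.01] rows 1.2304343478190474 0.14392801357083185
[ 676.0335326  -125.39821864   93.08090472] [1.00777243 0.28483408 1.39138704]
```

View pics/w1.png

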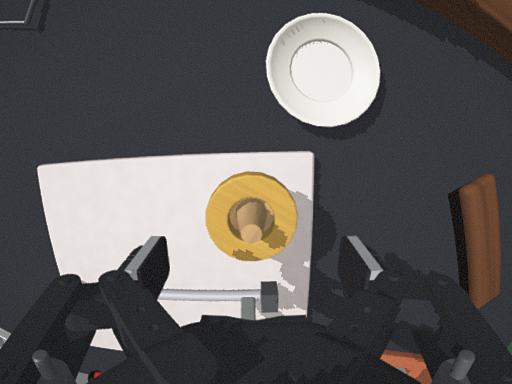

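>>> {"name": "drive_tool", "arguments": {"deltas": "-0.39 -0.46 0 0.5 -0.9 0 0; 0 0 1.5 0 0 0 0; 0 0 0 0 0 0 0; 0 0 0 0 0 0 0;0 0 0 0 0 0 0"}}

```text
time: 2.83
tool_pos: [670.9, -121.3, 77.7]
ee_rot: [-3.112, -0.422, 0.001]
contact_force: [-0.8, 0.9, 0.0]
width: 85.3
```

```bash
python3 - <<'E'
from h import *
plan((671,-122,43),YAW+np.pi/2)
print(arm.sense()['tool_pos'],arm.sense()['contact_force'])
c=calibration('wrist');im=capture('wrist')
hsv=cv2.cvtColor(im,cv2.COLOR_RGB2HSV);m=cv2.inRange(hsv,(18,130,110),(30,255,255));m[300:]=0
ys,xs=np.nonzero(m);n,l,st,ce=cv2.connectedComponentsWithStats(m);i=1+st[1:,4].argmax();x,y,w,h=st[i,:4];print(st[i])
for u,v in((x,y+h/2),(x+w,y+h/2),(x+w/2,y),(x+w/2,y+h)):print(fat(c,u,v,59))
E
```

```text
turn [-0.1  0.  -0. ] shift before turn [-0.01  0.07  3.47] after [-0.01  0.07  3.47] rows 0.8453242002426032 0.009167838172146722
[ 670.89883795 -121.34478191   77.65195051] [-0.77922873  0.86091064  0.01922008]
[ 211  170  100   96 5644]
[670.54322855 -95.53933463  59.        ]
[ 686.08784546 -152.0862224    59.        ]
[ 705.6511382  -115.90505432   59.        ]
[ 647.73160057 -132.45556611   59.        ]
```

>>> {"name": "drive_tool", "arguments": {"deltas": "0.3 0.05 0 0 0 0 0; 0 0 1.7 0 0 0 0; 0 0 1.7 0 0 0 0; 0 0 0 0 0 0 0; 0 0 0 0 0 0 0; 0 0 0 0 0 0 1; 0 0 0 0 0 0 1; 0 0 0 0 0 0 1; 0 0 0 0 0 0 1; 0 0 0 0 0 0 1; 0 0 0 0 0 0 1"}}

```text
time: 3.8
tool_pos: [675.0, -121.7, 45.3]
ee_rot: [3.112, 0.422, 0.004]
contact_force: [-1.2, -1.8, 5.4]
width: 56.8
```

```bash
python3 - <<'E'
from h import *
s=arm.sense();print(s['tool_pos'],s['contact_force'],s['torque'],s['width'])
save('wrist','w2.png',s=1)
plan((449,382,160),YAW+np.pi/2)
E
```

```text
[ 675.01123998 -121.67279374   45.33042835] [-1.21090173 -1.79571293  5.38208576] [-0.25895752 -0.02088906  0.01037338] 56.82923641397759
turn [ 0.1 -0.2 -0. ] shift before turn [ -8.35 -54.55 -11.57] after [ -8.35 -54.57 -11.47] rows 13.751613283443996 0.02529773692055935
```

View pics/w2.png

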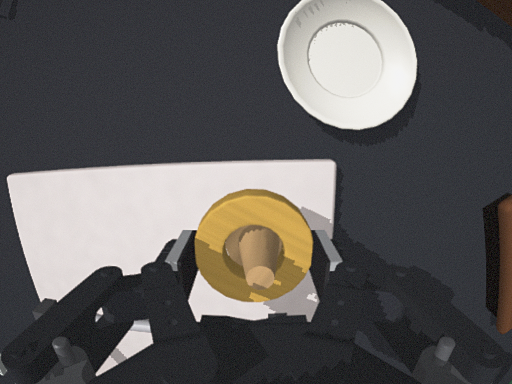

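>>> {"name": "drive_tool", "arguments": {"deltas": "0 0 -1 0 0 0 1; 0 0 -1.5 0 0 0 1; 0 0 -1.5 0 0 0 1; 0 0 -2 0 0 0 1; 0 0 -2.5 0 0 0 1; 0 0 -3 0 0 0 1; 0 0 0 0 0 0 1"}}

```text
time: 4.43
tool_pos: [676.4, -121.5, 165.2]
ee_rot: [3.11, 0.422, 0.014]
contact_force: [1.5, 0.4, -0.2]
width: 57.0
```

```bash
python3 - <<'E'
from h import *
s=arm.sense();print(s['tool_pos'],s['contact_force'],s['torque'],s['width'])
plan((449,382,140),YAW+np.pi/2)
E
```

```text
[ 676.38005202 -121.50381328  165.22061048] [ 1.53961313  0.35393706 -0.21909725] [-0.0007054  -0.08686997  0.02163158] 56.961608594275305
turn [ 0.2 -0.5 -0. ] shift before turn [ -8.52 -54.6    2.23] after [ -8.48 -54.59   2.52] rows 13.488794063176062 0.07765396337133533
```

>>> {"name": "drive_tool", "arguments": {"deltas": "0 -1.5 0 0 0 0 1; -0.4 -3 0 0 0 0 1; -0.5 -3.3 0 0 0 0 1; -0.5 -3.3 0 0 0 0 1; -0.5 -3.3 0 0 0 0 1; -0.5 -3.3 0 0 0 0 1; -0.5 -3.3 0 0 0 0 1; -0.5 -3.3 0 0 0 0 1; -0.5 -3.3 0 0 0 0 1; -0.5 -3.3 0 0 0 0 1; -0.5 -3.3 0 0 0 0 1; -0.5 -3.3 0 0 0 0 1; -0.5 -3.3 0 0 0 0 1; -0.5 -3.3 0 0 0 0 1; -0.5 -3.3 0 0 0 0 1; -0.5 -3.3 0 0 0 0 1; -0.5 -2.5 0 0 0 0 1; -0.6 -1.5 0 0 0 0 1; 0 0 0 0 0 0 1; 0 0 0 0 0 0 1"}}

```text
time: 6.1
tool_pos: [443.9, 383.9, 156.1]
ee_rot: [3.112, 0.426, -0.009]
contact_force: [0.0, -1.2, -2.7]
width: 57.1
```

```bash
python3 - <<'E'
from h import *
s=arm.sense();print(s['tool_pos'],s['contact_force'],s['torque'],s['width'])
save('wrist','w3.png',s=1)
plan((449,382,20),YAW+np.pi/2)
E
```

```text
[443.89551696 383.89928608 156.13254249] [ 0.03618035 -1.22483064 -2.7414067 ] [-0.06098466 -0.05381681 -0.00779157] 57.05752094218764
turn [-0.   0.3  0. ] shift before turn [ 0.44  0.23 13.65] after [ 0.37  0.23 13.65] rows 3.3312271052152544 0.03971414953147517
```

View pics/w3.png

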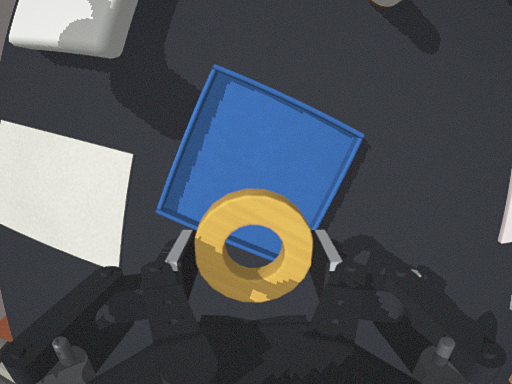

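>>> {"name": "drive_tool", "arguments": {"deltas": "0.4 0.25 1 0 0.3 0 1; 0 0 2.5 0 0 0 1; 0 0 3 0 0 0 1; 0 0 3 0 0 0 1; 0 0 2 0 0 0 1; 0 0 1.3 0 0 0 1; 0 0 1 0 0 0 1; 0 0 0 0 0 0 1; 0 0 0 0 0 0 1; 0 0 0 0 0 0 1"}}

```text
time: 6.98
tool_pos: [452.3, 383.2, 22.1]
ee_rot: [-3.11, -0.421, -0.01]
contact_force: [-0.5, -1.2, -1.6]
width: 57.1
```

```bash
python3 - <<'E'
from h import *
s=arm.sense();print(s['tool_pos'],s['contact_force'],s['width'])
c=calibration('wrist');save('wrist','w4.png')
plan((449,382,7),YAW+np.pi/2)
E
```

```text
[452.26832417 383.19921253  22.06278952] [-0.48076486 -1.16205248 -1.55084376] 57.05394796699904
turn [-0.2 -0.4 -0. ] shift before turn [-0.37  0.05  1.53] after [-0.36  0.04  1.54] rows 0.38505625783472475 0.06479171497408438
```

View pics/w4.png

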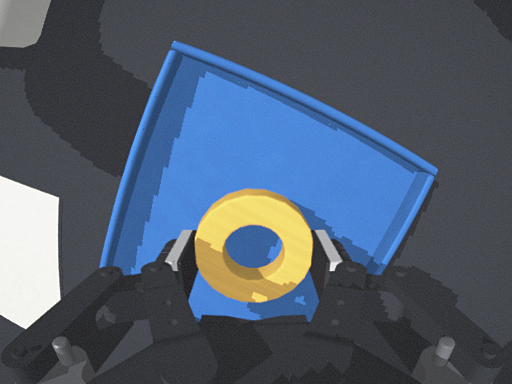

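>>> {"name": "drive_tool", "arguments": {"deltas": "0 0 0.6 0 0 0 1; 0 0 0.4 0 0 0 1; 0 0 0.2 0 0 0 1; 0 0 0.1 0 0 0 1; 0 0 0 0 0 0 1; 0 0 0 0 0 0 1; 0 0 0 0 0 0 1"}}

```text
time: 7.62
tool_pos: [451.1, 382.7, 7.4]
ee_rot: [-3.111, -0.422, -0.005]
contact_force: [-0.2, -0.7, -2.2]
width: 57.2
```

>>> {"name": "drive_tool", "arguments": {"deltas": "0 0 0.1 0 0 0 1; 0 0 0 0 0 0 1; 0 0 0 0 0 0 1; 0 0 0 0 0 0 1"}}

```text
time: 7.95
tool_pos: [451.0, 382.6, 6.3]
ee_rot: [-3.111, -0.422, -0.005]
contact_force: [-0.2, 0.5, -2.2]
width: 56.9
```

>>> {"name": "drive_tool", "arguments": {"deltas": "0 0 0.1 0 0 0 1; 0 0 0 0 0 0 1; 0 0 0 0 0 0 1; 0 0 0 0 0 0 1"}}

```text
time: 8.28
tool_pos: [451.2, 382.8, 5.5]
ee_rot: [-3.111, -0.422, -0.006]
contact_force: [0.4, -0.5, -1.2]
width: 57.5
```

>>> {"name": "drive_tool", "arguments": {"deltas": "0 0 0.1 0 0 0 1; 0 0 0 0 0 0 1; 0 0 0 0 0 0 1; 0 0 0 0 0 0 1"}}

```text
time: 8.62
tool_pos: [451.2, 382.8, 5.4]
ee_rot: [-3.111, -0.422, -0.006]
contact_force: [-2.3, -1.4, 5.8]
width: 57.1
```

>>> {"name": "drive_tool", "arguments": {"deltas": "0 0 0 0 0 0 0.5; 0 0 0 0 0 0 0.3; 0 0 0 0 0 0 0; 0 0 0 0 0 0 0; 0 0 0 0 0 0 0; 0 0 -1 0 0 0 0; 0 0 -2 0 0 0 0; 0 0 -4 0 0 0 0; 0 0 -4 0 0 0 0; 0 0 -4 0 0 0 0; 0 0 -4 0 0 0 0; 0 0 -3 0 0 0 0.5; 0 0 0 0 0 0 1; 0 0 0 0 0 0 1; 0 0 0 0 0 0 1; 0 0 0 0 0 0 1; 0 0 0 0 0 0 1"}}

```text
time: 10.03
tool_pos: [449.6, 381.5, 222.0]
ee_rot: [-3.113, -0.422, 0.001]
contact_force: [0.4, 0.6, -0.3]
width: 12.3
```

```bash
python3 - <<'E'
from h import *
s=arm.sense();print(s['tool_pos'],s['contact_force'],s['width'])
c=calibration('wrist');im=capture('wrist')
cv2.imwrite('pics/w5.png',im[:,:,::-1])
hsv=cv2.cvtColor(im,cv2.COLOR_RGB2HSV);m=cv2.inRange(hsv,(18,130,110),(30,255,255))
n,l,st,ce=cv2.connectedComponentsWithStats(m);i=1+st[1:,4].argmax();print(st[i],fat(c,*ce[i],19))
plan(W((25,30,210)),YAW+np.pi/2)
E
```

```text
[449.5768071  381.5244495  221.96457968] [ 0.3559041   0.60907741 -0.31975028] 12.253327894102277
[ 229  142   49   49 1392] [452.4255373  383.21682014  19.        ]
turn [-0.  0. -0.] shift before turn [ 1.87 43.36  1.2 ] after [ 1.84 43.36  1.21] rows 10.589463750093438 0.005859096555305946
```

>>> {"name": "drive_tool", "arguments": {"deltas": "0 1.5 0 0 0 0 1; 0.3 3 0 0 0 0 1; 0.2 3.5 0 0 0 0 1; 0.2 3.5 0 0 0 0 1; 0.2 3.5 0 0 0 0 1; 0.2 3.5 0 0 0 0 1; 0.2 3.5 0 0 0 0 1; 0.2 3.5 0 0 0 0 1; 0.2 3.5 0 0 0 0 1; 0.2 3.5 0 0 0 0 1; 0.2 3.5 0 0 0 0 1; 0 3.5 0 0 0 0 1; 0 2 0 0 0 0 1; 0 1.4 0 0 0 0 1; 0 0 0 0 0 0 1; 0 0 0 0 0 0 1; 0 0 0 0 0 0 1"}}

```text
time: 11.5
tool_pos: [584.4, -24.8, 223.5]
ee_rot: [-3.11, -0.423, -0.004]
contact_force: [-0.1, -0.4, -0.6]
width: 0.1
```

```bash
python3 - <<'E'
from h import *
s=arm.sense();print(s['tool_pos'],s['contact_force'],s['width'])
c=calibration('wrist');save('wrist','w6.png',s=1.5)
E
```

```text
[584.38251619 -24.79612503 223.5162187 ] [-0.11030055 -0.41403796 -0.59684714] 0.10253349384174747
```

View pics/w6.png

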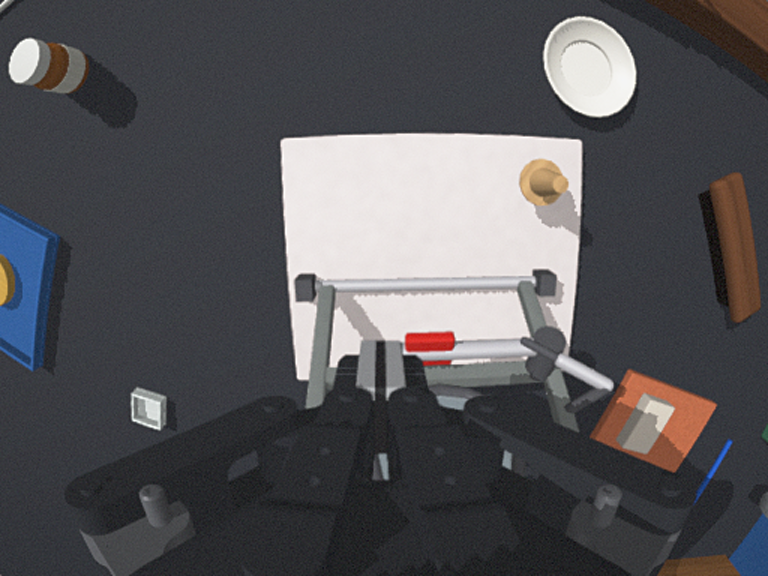

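```bash
python3 - <<'E'
from h import *
c=calibration('wrist');F=lambda u,v,z:fat(c,u/1.5,v/1.5,z)
L=lambda p:R.from_euler('z',-YAW).apply(p-O).round(1)
print('pad',L(F(430,345,114)),'ends',L(F(405,345,114)),L(F(455,345,114)))
print('pad edges',L(F(430,332,114)),L(F(430,351,114)),'rod end/hinge',L(F(402,355,112)),L(F(545,345,112)))
print('hingeline',L(F(307,287,20)),L(F(545,282,20)))
A=F(282,140,12);B=F(581,139,12);print('corners',L(A),L(B))
print('post',L(F(561,184,81)))
for q in np.arange(0,1.5,.15):
    th=.5;X=np.array([np.cos(th),0,np.sin(th)]);Y=np.array([0,1,0]);H=np.array([-np.sin(th),0,np.cos(th)])
    d=.343*X-.939*H
    p=np.array([0,0,20])+28*X-70*Y+90*H+78*(np.cos(q)*Y+np.sin(q)*d)
    n=np.sin(q)*Y-np.cos(q)*d
    print(round(q,2),p.round(1),(p+4*n).round(1))
plan(W((-5,8,135)),YAW+np.pi/2)
E
```

```text
pad [-10.3   5.8 114. ] ends [-10.2  21.3 114. ] [-10.5  -9.8 114. ]
pad edges [ -1.7   6.2 114. ] [-14.3   5.7 114. ] rod end/hinge [-17.8  22.9 112. ] [-12.6 -70.4 112. ]
hingeline [ 1.3 96.1 20. ] [   6.1 -102.2   20. ]
corners [120.4 115.   12. ] [ 128.3 -131.7   12. ]
post [ 89.7 -84.8  81. ]
0.0 [-18.6   8.  112.4] [-21.6   8.  115. ]
0.15 [ -9.8   7.1 104.7] [-12.8   7.7 107.3]
0.3 [-1.3  4.5 97.2] [-4.1  5.7 99.7]
0.45 [ 6.9  0.2 90. ] [ 4.2  2.  92.4]
0.6 [14.5 -5.6 83.4] [12.  -3.4 85.5]
0.75 [ 21.4 -12.9  77.3] [ 19.2 -10.2  79.3]
0.9 [ 27.3 -21.5  72.1] [ 25.5 -18.4  73.7]
1.05 [ 32.2 -31.2  67.8] [ 30.8 -27.7  69.1]
1.2 [ 36.  -41.7  64.5] [ 34.9 -38.   65.4]
1.35 [ 38.6 -52.9  62.2] [ 37.9 -49.   62.8]
turn [-0.1 -0.2  0.1] shift before turn [-3.35  2.85  8.85] after [-3.31  2.83  8.87] rows 2.4101237040134067 0.03553716245788955
```

```bash
sed -i 's/^O=.*/O=np.array([570.,-69,0]);YAW=.285/' h.py; python3 - <<'E'
from h import *
plan(W((-13,8,140)),YAW+np.pi/2)
E
```

```text
turn [-0.1 -0.2 -0.8] shift before turn [-3.92  3.14  8.35] after [-3.94  3.06  8.37] rows 2.376202786640353 0.11833162647888702
```

>>> {"name": "drive_tool", "arguments": {"deltas": "-1.3 1 0 0 -0.2 -0.8 1; -1.3 1 1 0 0 0 1; -1.3 1 2 0 0 0 1; 0 0 2.5 0 0 0 1; 0 0 2 0 0 0 1; 0 0 0.8 0 0 0 1; 0 0 0 0 0 0 1; 0 0 0 0 0 0 1; 0 0 0 0 0 0 1"}}

```text
time: 12.3
tool_pos: [556.6, -64.8, 142.5]
ee_rot: [-3.109, -0.445, -0.004]
contact_force: [-0.4, -0.3, 0.1]
width: 0.3
```

```bash
python3 - <<'E'
from h import *
s=arm.sense();print(s['tool_pos'],s['contact_force'])
plan(W((-13,8,130)),YAW+np.pi/2)
E
```

```text
[556.62034016 -64.83732007 142.45592182] [-0.3809102  -0.30297054  0.10572609]
turn [-0.  -0.2 -0. ] shift before turn [-0.14 -0.02  1.25] after [-0.13 -0.02  1.25] rows 0.3055887097468757 0.0241299065235595
```

Down to contact, then follow the arc.

>>> {"name": "drive_tool", "arguments": {"deltas": "-0.13 0 1 0 0 0 1; 0 0 0.8 0 0 0 1; 0 0 0.3 0 0 0 1; 0 0 0.2 0 0 0 1; 0 0 0 0 0 0 1; 0 0 0 0 0 0 1"}}

```text
time: 12.8
tool_pos: [554.5, -65.7, 118.2]
ee_rot: [-3.109, -0.443, -0.001]
contact_force: [-0.0, 1.2, 3.4]
width: 0.4
```

>>> {"name": "drive_tool", "arguments": {"deltas": "0.43 0.03 0.4 0 0 0 1; 0.43 0.03 0.4 0 0 0 1; 0.43 0.03 0.4 0 0 0 1; 0.43 0.03 0.4 0 0 0 1; 0.4 0.2 0.35 0 0 0 1; 0.4 0.2 0.35 0 0 0 1; 0.4 0.2 0.35 0 0 0 1; 0.4 0.2 0.35 0 0 0 1; 0 0 0 0 0 0 1"}}

```text
time: 13.55
tool_pos: [588.7, -65.0, 85.7]
ee_rot: [-3.107, -0.443, 0.003]
contact_force: [-1.4, 0.6, 0.0]
width: -0.0
```

>>> {"name": "drive_tool", "arguments": {"deltas": "0.32 0.35 0.3 0 0 0 1; 0.32 0.35 0.3 0 0 0 1; 0.32 0.35 0.3 0 0 0 1; 0.32 0.35 0.3 0 0 0 1; 0.22 0.47 0.2 0 0 0 1; 0.22 0.47 0.2 0 0 0 1; 0.22 0.47 0.2 0 0 0 1; 0.22 0.47 0.2 0 0 0 1; 0 0 0 0 0 0 1; 0 0 0 0 0 0 1"}}

```text
time: 14.38
tool_pos: [618.6, -90.8, 67.3]
ee_rot: [-3.108, -0.443, 0.001]
contact_force: [-0.2, -0.9, -0.2]
width: -0.2
```

```bash
python3 - <<'E'
from h import *
s=arm.sense();print(s['tool_pos'],s['contact_force'])
save('side','s1.png',(225,140,345,260),5)
E
```

```text
[618.61428652 -90.84852819  67.2578784 ] [-0.21804549 -0.86140794 -0.18103109]
```

View pics/s1.png

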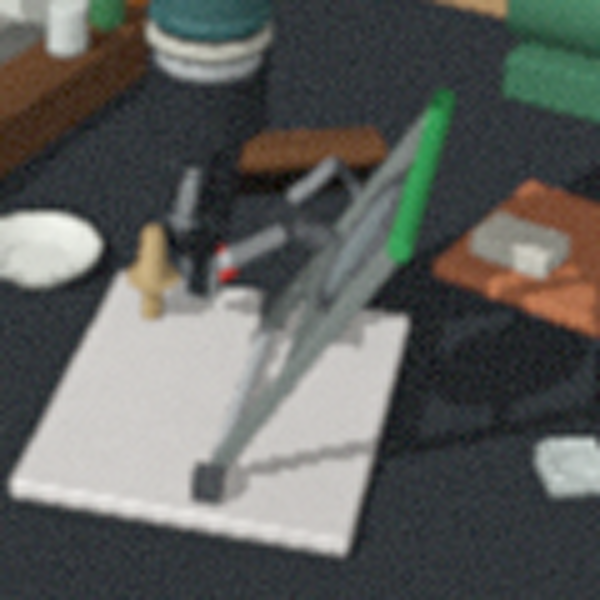

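>>> {"name": "drive_tool", "arguments": {"deltas": "0 -0.5 -2 0 0 0 1; 0 0 -3 0 0 0 1; 0 0 -4 0 0 0 1; 0 0 -4 0 0 0 1; 0 0 -4 0 0 0 1; 0 0 -3 0 0 0 1; 0 0 -2 0 0 0 1; 0 0 0 0 0 0 1; 0 0 0 0 0 0 1"}}

```text
time: 15.18
tool_pos: [617.7, -86.0, 289.5]
ee_rot: [-3.11, -0.444, -0.006]
contact_force: [-0.8, -1.0, 0.0]
width: 0.1
```

```bash
cat >> h.py <<'E'
def pad(q,th,r=78):
    X=np.array([np.cos(th),0,np.sin(th)]);Y=np.array([0,1,0]);H=np.array([-np.sin(th),0,np.cos(th)])
    return np.array([0,0,20])+28*X-70*Y+90*H+r*(np.cos(q)*Y+np.sin(q)*(.343*X-.939*H))
def redcheck(th):
    for n in('side','wrist'):
        im=capture(n);hsv=cv2.cvtColor(im,cv2.COLOR_RGB2HSV)
        m=cv2.inRange(hsv,(0,180,120),(4,255,255))|cv2.inRange(hsv,(174,180,120),(180,255,255))
        k,l,st,ce=cv2.connectedComponentsWithStats(m);print(n,[(ce[i].round(1),st[i,4]) for i in range(1,k) if st[i,4]>4])
    c=calibration('side')
    for q in(0,.8,1.2,1.5,1.72):print(q,np.round(proj(c,W(pad(q,th))),1))
E
python3 - <<'E'
from h import *
s=arm.sense();print(s['tool_pos'],s['contact_force'])
redcheck(.5)
plan(W((-145,0,250)),YAW+np.pi/2)
E
```

```text
[617.68442602 -85.97073983 289.52805192] [-0.80237106 -1.03443188  0.04799887]
side [(array([265.6, 189.8]), np.int32(16))]
wrist [(array([296.7, 160.9]), np.int32(142))]
0 [280.8 196.7]
0.8 [269.  200.4]
1.2 [267.1 198.4]
1.5 [267.5 195.5]
1.72 [268.9 192.8]
turn [-0.2  0.1 -0.1] shift before turn [-18.5   -2.89   3.61] after [-18.51  -2.93   3.56] rows 4.651357505161496 0.03536822193525318
```

```bash
python3 - <<'E'
from h import *
c=calibration('wrist')
for q in(1.2,1.5,1.72):
    p=pad(q,.5);print(q,p.round(1),R.from_euler('z',-YAW).apply(fat(c,296.7,160.9,p[2])-O).round(1))
save('wrist','w7.png')
plan(W((-145,0,290)),YAW+np.pi/2)
E
```

```text
1.2 [ 36.  -41.7  64.5] [ 46.7 -82.7  64.5]
1.5 [ 39.9 -64.5  61.1] [ 46.1 -83.2  61.1]
1.72 [ 39.4 -81.6  61.5] [ 46.2 -83.2  61.5]
turn [-0.2  0.2 -0.1] shift before turn [-18.5   -2.9   -0.43] after [-18.49  -2.92  -0.52] rows 4.567796707977754 0.045811497636705424
```

View pics/w7.png

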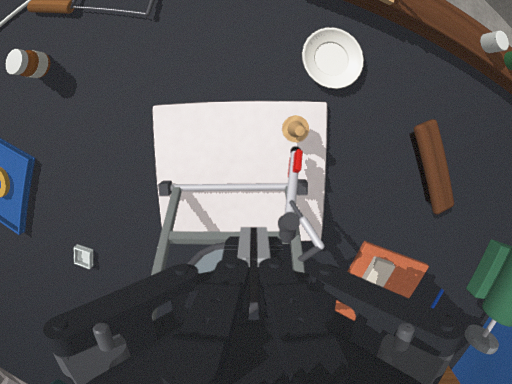

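>>> {"name": "drive_tool", "arguments": {"deltas": "-1.5 -0.3 0 0 0 0 1; -3 -0.5 0 0 0 0 1; -4 -0.5 0 0 0 0 1; -4 -0.5 0 0 0 0 1; -3 -0.5 0 0 0 0 1; -2 -0.5 0 0 0 0 1; -1 -0.1 0 0 0 0 1; 0 0 0 0 0 0 1; 0 0 0 0 0 0 1; 0 0 2 0 0 0 1; 0 0 3 0 0 0 1; 0 0 3 0 0 0 1; 0 0 1.5 0 0 0 1; 0 0 0 0 0 0 1; 0 0 0 0 0 0 1; 0 0 0 0 0 0 1"}}

```text
time: 16.67
tool_pos: [432.9, -110.0, 193.5]
ee_rot: [-3.109, -0.444, -0.002]
contact_force: [0.7, -1.1, -0.7]
width: -0.2
```

```bash
python3 - <<'E'
from h import *
s=arm.sense();print(s['tool_pos'],s['contact_force'])
print(R.from_euler('z',-YAW).apply(s['tool_pos']-O))
plan(W((-18,0,200)),YAW+np.pi/2)
E
```

```text
[ 432.85552755 -110.04974455  193.52675397] [ 0.73450334 -1.08836014 -0.6586205 ]
[-143.15373264   -0.83467536  193.52675397]
turn [-0.  -0.1 -0.1] shift before turn [12.52 -0.1  -0.63] after [12.52 -0.08 -0.65] rows 3.056678198976281 0.01561237984229019
```

>>> {"name": "drive_tool", "arguments": {"deltas": "0.8 0 0 0 0 0 1; 0.8 0 0 0 0 0 1; 0.8 0 -0.05 0 0 0 1; 0.8 0 -0.1 0 0 0 1; 0.8 0 -0.1 0 0 0 1; 0.8 0 -0.1 0 0 0 1; 0.8 0 -0.1 0 0 0 1; 0.8 0 -0.1 0 0 0 1; 0.8 0 -0.1 0 0 0 1; 0.8 0 -0.05 0 0 0 1; 0.8 0 0 0 0 0 1; 0.8 0 0 0 0 0 1; 0.6 0 0 0 0 0 1; 0.4 0 0 0 0 0 1; 0.2 0 0 0 0 0 1; 0 0 0 0 0 0 1; 0 0 0 0 0 0 1; 0 0 0 0 0 0 1"}}

```text
time: 18.17
tool_pos: [534.8, -79.7, 199.2]
ee_rot: [-3.108, -0.443, 0.002]
contact_force: [-0.7, -1.1, -1.1]
width: -0.2
```

```bash
python3 - <<'E'
from h import *
s=arm.sense();r=R.from_euler('z',-YAW)
print(r.apply(s['tool_pos']-O),r.apply(s['contact_force']))
E
```

```text
[-36.76197936  -0.36657621 199.15312147] [-0.98120549 -0.83414066 -1.13626236]
```

>>> {"name": "drive_tool", "arguments": {"deltas": "0.4 0 0 0 0 0 1; 0.4 0 0 0 0 0 1; 0.3 0 0 0 0 0 1; 0.2 0 0 0 0 0 1; 0 0 0 0 0 0 1; 0 0 0 0 0 0 1; 0 0 0 0 0 0 1"}}

```text
time: 18.75
tool_pos: [547.7, -76.1, 199.6]
ee_rot: [-3.109, -0.443, 0.0]
contact_force: [-1.7, -0.5, 1.2]
width: 0.4
```

>>> {"name": "drive_tool", "arguments": {"deltas": "0.2 0 0 0 0 0 1; 0 0 0 0 0 0 1; 0 0 0 0 0 0 1; 0 0 0 0 0 0 1"}}

```text
time: 19.08
tool_pos: [549.6, -75.5, 199.6]
ee_rot: [-3.109, -0.443, 0.0]
contact_force: [-0.8, -0.7, 0.4]
width: 0.1
```

>>> {"name": "drive_tool", "arguments": {"deltas": "0.2 0 0 0 0 0 1; 0 0 0 0 0 0 1; 0 0 0 0 0 0 1; 0 0 0 0 0 0 1"}}

```text
time: 19.42
tool_pos: [551.6, -74.9, 199.5]
ee_rot: [-3.109, -0.443, 0.0]
contact_force: [-1.6, -0.9, 0.3]
width: 0.1
```

>>> {"name": "drive_tool", "arguments": {"deltas": "0.2 0 0 0 0 0 1; 0 0 0 0 0 0 1; 0 0 0 0 0 0 1; 0 0 0 0 0 0 1"}}

```text
time: 19.75
tool_pos: [553.5, -74.3, 199.5]
ee_rot: [-3.109, -0.444, 0.0]
contact_force: [-2.3, -1.0, 1.4]
width: -0.4
```

>>> {"name": "drive_tool", "arguments": {"deltas": "0.2 0 0 0 0 0 1; 0 0 0 0 0 0 1; 0 0 0 0 0 0 1; 0 0 0 0 0 0 1"}}

```text
time: 20.08
tool_pos: [555.4, -73.8, 199.5]
ee_rot: [-3.108, -0.444, 0.0]
contact_force: [-2.1, -0.4, 0.2]
width: 0.2
```

```bash
python3 - <<'E'
from h import *
s=arm.sense();r=R.from_euler('z',-YAW)
print(r.apply(s['tool_pos']-O),r.apply(s['contact_force']))
redcheck(0)
save('side','s2.png',(225,120,345,240),5)
E
```

```text
[-15.37972138  -0.46199169 199.50557277] [-2.15071436  0.24788918  0.20357695]
side []
wrist [(array([334.4, 102.2]), np.int32(90)), (array([324.4, 114.5]), np.int32(10))]
0 [266.2 195. ]
0.8 [261.7 203.9]
1.2 [261.9 203.3]
1.5 [263.1 200.8]
1.72 [264.4 198. ]
```

View pics/s2.png

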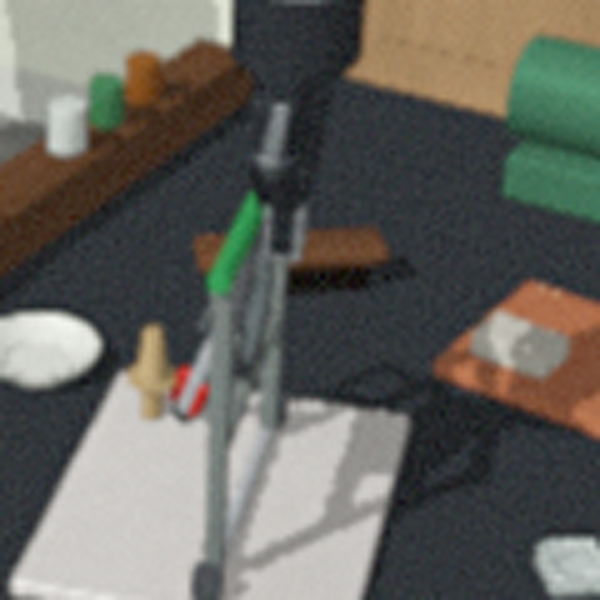

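>>> {"name": "drive_tool", "arguments": {"deltas": "0.15 0 0 0 0 0 1; 0 0 0 0 0 0 1; 0 0 0 0 0 0 1; 0 0 0 0 0 0 1"}}

```text
time: 20.57
tool_pos: [556.7, -73.4, 199.6]
ee_rot: [-3.108, -0.444, 0.001]
contact_force: [-2.6, -0.6, 0.6]
width: 0.2
```

>>> {"name": "drive_tool", "arguments": {"deltas": "0.15 0 0 0 0 0 1; 0 0 0 0 0 0 1; 0 0 0 0 0 0 1; 0 0 0 0 0 0 1"}}

```text
time: 20.9
tool_pos: [557.9, -73.0, 199.6]
ee_rot: [-3.109, -0.443, 0.001]
contact_force: [-4.8, -0.7, 1.6]
width: 0.2
```

>>> {"name": "drive_tool", "arguments": {"deltas": "0.15 0 0 0 0 0 1; 0 0 0 0 0 0 1; 0 0 0 0 0 0 1; 0 0 0 0 0 0 1"}}

```text
time: 21.23
tool_pos: [558.8, -72.8, 199.6]
ee_rot: [-3.109, -0.443, 0.004]
contact_force: [-7.2, -0.5, 2.3]
width: 0.0
```

>>> {"name": "drive_tool", "arguments": {"deltas": "0.1 0 0 0 0 0 1; 0 0 0 0 0 0 1; 0 0 0 0 0 0 1; 0 0 0 0 0 0 1; 0 0 0 0 0 0 1; 0 0 0 0 0 0 1; 0 0 0 0 0 0 1"}}

```text
time: 21.82
tool_pos: [559.3, -72.6, 199.6]
ee_rot: [-3.109, -0.443, 0.006]
contact_force: [-7.4, -1.5, 3.9]
width: 0.0
```

```bash
python3 - <<'E'
from h import *
s=arm.sense();r=R.from_euler('z',-YAW)
print(r.apply(s['tool_pos']-O),r.apply(s['contact_force']))
for n in('side','top'):
    im=capture(n);c=calibration(n);hsv=cv2.cvtColor(im,cv2.COLOR_RGB2HSV)
    m=cv2.inRange(hsv,(52,140,60),(72,255,255))
    k,l,st,ce=cv2.connectedComponentsWithStats(m);print(n,[st[i].tolist() for i in range(1,k) if st[i,4]>15])
    for th in(.05,0,-.05):print(th,[np.round(proj(c,W((210*np.sin(th),y,20+210*np.cos(th)))),1) for y in(95,-95)])
c=calibration('wrist');im=capture('wrist');hsv=cv2.cvtColor(im,cv2.COLOR_RGB2HSV)
m=cv2.inRange(hsv,(0,180,120),(4,255,255))|cv2.inRange(hsv,(174,180,120),(180,255,255))
k,l,st,ce=cv2.connectedComponentsWithStats(m)
p=pad(1.72,0);print('pad expected',p)
for i in range(1,k):
    if st[i,4]>20:print(st[i],r.apply(fat(c,*ce[i],p[2])-O))
E
```

```text
[-11.31479326  -0.42261996 199.58927832] [-7.54247178  0.67614537  3.93005942]
side [[265, 159, 11, 19, 77]]
0.05 [array([266. , 175.8]), array([280.5, 147.1])]
0 [array([269.7, 176.3]), array([283.8, 147.4])]
-0.05 [array([273.4, 176.9]), array([287. , 147.9])]
top [[247, 194, 6, 5, 19]]
0.05 [array([247. , 194.4]), array([320.7, 170.8])]
0 [array([248.3, 198.4]), array([322.1, 174.8])]
-0.05 [array([249.6, 202.5]), array([323.6, 178.8])]
pad expected [ 54.4567568  -81.59475462  37.57173576]
[329 100  11  12  91] [ 64.3310889  -83.95269118  37.57173576]
```

```bash
python3 -c "
from h import *
print(workorder.finish_job())"
```

```text
the job is handed in; nothing more can be done
None
```

I did all three steps in the order asked and handed the job in at about 22 s of the 64 s allowed.

- **Ring:** I lifted the ring off the post and carried it down to the tray floor. I let go only after the wrist force showed contact (about 6 N). A wrist picture taken afterwards put it at about (452, 383), close to the tray's centre.
- **Leg:** I pushed the red pad down along its arc, and the push force fell away past the mid point. After I backed off, the wrist camera put the pad at y = -83 mm in the stand frame, against -82 mm expected for fully down. The side camera also fitted fully down best, about 3 px off.
- **Frame:** I pushed the rail from the robot's side with the shut fingers. The force stayed near 2 N, then climbed to about 7.5 N within a few millimetres, which I take as the foot meeting the base plate. The arm still holds it there.

**Where the checks were less clean:**
- The last side and top images put the rail within about 0.05 rad of upright, no closer than that. I read the foot's contact from the force rise, not from a picture.
- The final pad position from the wrist camera was about 10 mm further out than the model. It was already about 7 mm off in the same direction before the push, so I treated it as calibration bias.
- I did not look again at the ring or the loose items after swinging the frame. Nothing I did went near them.

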